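# Lock the filter panel of a bench air-filter unit

### The job

The filter has been changed and the panel on top of the white air-filter unit still stands ajar. Push the panel down flush, set your fingertips in the slot of its round quarter-turn fastener and turn it clockwise (seen from above) to its stop, so that the panel is locked and stays down when you let go. Only touch and push: do not pick up or disturb the sample cup, the dropper bottle or the tape roll beside the unit.

Things in the scene. Friction and masses are not known exactly. Their poses are not given: they have to be found in the camera images.
- filter_unit: white air-filter unit fixed to the worktop: low box 240 (x) x 200 (y) x 72 mm, black side louvres, grey duct stub on its rear (+x) face. Origin: centre of its underside; x front to rear, y left, z up. Its top is an aluminium panel, hinged along y at x = +87, z = 66 mm, with the round fastener in it. Panel shut, the middle of the fastener's slot floor is at (-40, 0, 75) mm here.
- panel (a joint): opening angle of the panel about its rear hinge, rad: 0 = shut, flush, on a firm stop; 0.12 = ajar, upper stop (slot about 15 mm higher than when shut). A spring lifts it while the fastener is not locked: about 4 to 7 N of downward push at the fastener holds it shut; only the locked fastener keeps it down.
- fastener (a joint): turn of the fastener, rad, growing clockwise from above: 0 = open, slot front to rear (unit's x); 1.571 = stop, locked, slot parallel to the panel's front edge. Starts at 0 to 0.3, stays where left, turns with about 0.1 to 0.2 N m. From about 1.0 its cam meets a keeper and pulls the panel down the last few mm; with the panel clearly ajar the cam is blocked there.
- slot (a point): middle of the slot's floor, on the turning axis; x along the slot, z up (turns with the fastener, tilts with the panel). The fastener is a steel disc 92 mm across, one straight slot across its whole diameter, 26 mm wide, 12 mm deep, black floor. A grey collar (inner diameter 95, outer 108 mm), level with the disc's top, surrounds it, so only the slot gives a hold.
- sample_cup: bystander: white sample cup with a red screw lid, 62 mm across, 67 mm high, standing left of the unit; origin at the centre of its underside, z up. (Further left a tall fixed analyser stands on the worktop, beyond about x = 0.45 m, y = +0.4 m in the world: keep the arm clear of it.)
- dropper: bystander: small amber dropper bottle with a black teat, 33 mm across, 102 mm high, standing right of the unit; origin at the centre of its underside, z up
- tape: bystander: roll of brown tape lying flat, 96 mm across, 48 mm high, near the unit's right front corner; origin at the centre of its underside, z up

How it is judged:
On the way, in this order (a step that is already met when the one before it is completed fails the run):
1. the fingers turn the fastener: it has passed 0.6 rad with the fingers on the unit (value of joint fastener above 0.6 rad and contact force between the fingers and filter_unit above 0.3 N).
2. the fastener is at its stop (over 1.4 rad) and the panel flush (under 0.02 rad) (value of joint fastener above 1.4 rad and value of joint panel below 0.02 rad), for 0.2 s.
At the end, for the whole second after the job is handed in: With nothing touching it the fastener stands within 0.17 rad of its locked stop (over 1.4 rad), the panel stays flush (under 0.02 rad, about 2.5 mm at the slot), and the three bystanders are within 30 mm of where they stood (all of step 2 and distance of each of sample_cup, dropper, tape from where it was at the start of the episode below 0.03 m).
It fails at once if the sample cup is lifted, knocked over or moved more than 30 mm (distance of sample_cup from where it was at the start of the episode above 0.03 m or angle between sample_cup's own z axis and vertical above 0.5 rad or height (world z) of sample_cup above 0.015 m).
It fails at once if the dropper bottle is lifted, knocked over or moved more than 30 mm (distance of dropper from where it was at the start of the episode above 0.03 m or angle between dropper's own z axis and vertical above 0.5 rad or height (world z) of dropper above 0.015 m).
It fails at once if the tape roll is lifted, knocked over or moved more than 30 mm (distance of tape from where it was at the start of the episode above 0.03 m or angle between tape's own z axis and vertical above 0.5 rad or height (world z) of tape above 0.015 m).
It fails at once if the fastener is forced round past its keeper while the panel stands ajar (value of joint fastener above 1.3 rad and value of joint panel above 0.05 rad).
It also fails if it takes over 45 s, if anything falls off the work surface, if the arm or the gripper's body presses on something with over 40 N, if the wrist force passes 120 N, or if a joint passes its speed limit or range.

### The arm

A 6-joint arm with a two-finger parallel gripper is mounted at the origin on a cart in front of the work surface, level with it; the furniture and walls round the work are solid. World frame = base frame: x ahead of the robot, y to its left, z up, the work surface at z = 0. Lengths are in m, angles in rad, forces in N, time in s.
With the tool pointing down it reaches from about 0.225 to 0.875 m from the base axis. Payload 3.4 kg.
Tool frame: the origin (TCP) lies between the finger pads; the fingertips stand 11 mm ahead of it and the grasp point (between the pads) lies 8 mm behind it (tips_ahead is the distance from the TCP to the fingertips, in m); z points along the fingers, x is the direction in which the jaws open and shut, and the axes are right-handed (so a half turn about z gives the same grasp; the last joint's range is limited). The gripper opens to 85 mm and grips with 20 to 120 N. Pads are 22 mm wide; open, the fingers measure 114 mm over their backs; the gripper's body (76 mm by 85 mm) begins 54 mm behind the grasp point. The pads swing forward as they close: fully open they stand 13 mm farther back than shut.
Start: joints at [1, 0.276, 1.505, -0, 1.361, -0.121], TCP at [0.25, 0.518, 0.242] pointing down, gripper open.
Joint ranges: [-2.89, 2.89], [-0.75, 2.08], [0.22, 2.7], [-1.18, 4.32], [0.11, 2.71], [-2.7, 2.7]. Speed limits (rad/s): [2.57, 2.57, 3.14, 3.14, 3.14, 3.14].

### API

Orientations are given as a unit quaternion [w, x, y, z].
In Python, from rig import get_state, get_image, sign_off, masks_of, tips_ahead gives the robot as it stands.
- The arm moves only by the tool play_rows, never from a script. Its argument "series" is a list of rows, each an object of numbers: "fingers": the closure, from -1 (fully open) to 1 (shut); "dx", "dy", "dz": the shift along the world's x, y, z in mm; "turn": the turn about the world's z in rad. A call has 1 to 20 rows; each row shifts and turns the pose as measured when the row begins; what a row does not reach is not made up. A row lasts 1/12 s, in which the tool goes at most 41.7 mm and 7.16 degrees, less where a joint would pass 70% of its speed; a pose out of reach is approached as far as the arm can. A call with a gripper value outside its range is refused whole. The fingers move at their own pace and stop on an object; "squeeze" is the grip in N (left out, the last holds). Time passes only in rows, so rows that do not move let the fingers close. It gives the time, the measured TCP pose, the force and the opening at its end, in the units of the state.
- get_state(): the state, without advancing time (a new reading comes with each control period).
- get_image(name): name is "side" or "top" or "wrist"; returns a dict with "pixels" (400x640x3 uint8, red, green, blue), "vfov" (degrees; the focal length in pixels is half the picture's height over the tangent of half this angle, whatever the lens; pixels are square), "cx", "cy" (the principal point, pixels), "dist" ([k1, k2, p1, p2, k3] as OpenCV has them; the pictures are not rectified), "rvec" (rotation vector, rad) and "tvec" (3), from world to camera coordinates, as OpenCV has them; the wrist camera has in their place "hand_eye" (4x4, takes a point from camera to tool coordinates, whose origin is the TCP and whose axes are the tool frame's). Camera axes: x right, y down, z forward; pixel columns grow to the right and rows downward; lengths in m; the calibration is good to about 2 mm. A picture is of the moment at which its call begins: read the wrist's pose just before it. There is no depth.
- sign_off(): hands the job in, once; it reports no verdict.
Trained networks look in a picture, given as the dict that the camera call returned (one of the last four; its "shot" number tells which), for a name from the list of things; names that differ only in an ending like _2 or _b are one class to them, and where a whole thing is asked for, a point or a joint stands for the part that bears it (a point fixed in the world has none). Each returns a list of dicts, best first, with "p" (0 to 1); they miss things now and then, are a little off and sometimes report something else, mostly with a low value. They report only what shows in the picture. A call takes as long as a camera call.
- masks_of(picture, label): "region" (400x640 bool, what is visible of it) and "xy" ([column, row] in pixels, amid what is visible of it).
The state is a dict: "clock": time; "qpos": joint angles; "qd": joint speeds; "effort": joint torques, N m; "position": TCP position; "ee_rot": TCP orientation; "contact_force": force on the tool from outside, world axes, zero at the start; "moment": the same for the moment, N m; "width": finger opening in m.
Only numpy, scipy, OpenCV 4.12 (cv2) and the standard library are available. Lean on these libraries where they do the work, as an engineer would, in place of code of your own. Each camera call takes 0.05 s, during which the arm holds its last target. There are 200 camera calls.

## Working session

There is one attempt and no reset: what is moved stays moved. The work goes in short steps, Python scripts to look and compute and a tool call to move; the robot and the scene stay as the last step left them, time stands still between calls to the robot, and variables do not carry over. Pictures are saved under pics/ and viewed, about 8 in all and at most 12, crops included, and the job is handed in when it is done.

Besides the shell and the picture viewer there is one more tool, called after ">>>" as name([rows], argument=value, ...), one row to a line, values as JSON. play_rows: Moves the arm, as the interface text tells. Its arguments: {"type":"object","properties":{"series":{"type":"array"},"squeeze":{"type":"number"}},"required":["series"]}

```bash
mkdir -p pics; cat > h.py <<'E'
import numpy as np, cv2
from rig import *
def K(im):
    f=200/np.tan(np.radians(im['vfov'])/2); return np.array([[f,0,im['cx']],[0,f,im['cy']],[0,0,1.]])
def R_of(q): 
    from scipy.spatial.transform import Rotation as R
    return R.from_quat([q[1],q[2],q[3],q[0]]).as_matrix()
def ray(im,px,st=None):
    u=cv2.undistortPoints(np.array([[px]],float),K(im),np.array(im['dist'],float))[0,0]
    d=np.array([u[0],u[1],1.])
    if 'hand_eye' in im:
        H=np.array(im['hand_eye']);T=np.eye(4);T[:3,:3]=R_of(st['ee_rot']);T[:3,3]=st['position'];M=T@H
        return M[:3,3],M[:3,:3]@d
    R=cv2.Rodrigues(np.array(im['rvec'],float))[0];t=np.array(im['tvec'],float).ravel()
    return -R.T@t,R.T@d
def at_z(im,px,z,st=None):
    o,d=ray(im,px,st); return o+d*(z-o[2])/d[2]
def save(im,n): cv2.imwrite('pics/'+n,im['pixels'][:,:,::-1])
E
python3 - <<'E'
from h import *
st=get_state(); print(st, tips_ahead)
for c in ['top','side']:
    im=get_image(c); save(im,c+'0.png')
    for n,z in [('filter_unit',.08),('panel',.075),('fastener',.09),('slot',.088),('sample_cup',.067),('dropper',.1),('tape',.048)]:
        r=masks_of(im,n)
        for m in r[:2]: print(c,n,round(m['p'],2),m['xy'],m['region'].sum(),np.round(at_z(im,m['xy'],z),3))
E
```

```text
{'clock': 0.0, 'qpos': array([ 9.99972796e-01,  2.76624352e-01,  1.50616155e+00,  1.98791596e-05,
        1.36070762e+00, -1.20991845e-01]), 'qd': array([-0.00152777,  0.0010543 ,  0.00090306,  0.00026609, -0.00034574,
       -0.00128031]), 'effort': array([-1.64764631e-03, -4.16771579e+01, -2.45809346e+01, -5.41062832e-05,
        1.11685271e-02, -4.85046303e-05]), 'position': array([0.24972852, 0.51735974, 0.24141164]), 'ee_rot': array([ 3.95593681e-04,  8.46999535e-01,  5.31592781e-01, -8.64248084e-04]), 'contact_force': array([-0.87086847, -0.30094556,  0.47500852]), 'moment': array([-0.02225854, -0.00706272, -0.05566898]), 'width': 0.08559557057017184} 0.011
top filter_unit 0.63 [289.4, 194.2] 10239 [0.521 0.065 0.08 ]
top panel 0.71 [285.5, 201.8] 8154 [0.505 0.073 0.075]
top fastener 0.86 [286.0, 207.2] 1478 [0.492 0.071 0.09 ]
top slot 0.61 [286.1, 210.6] 1496 [0.485 0.071 0.088]
top sample_cup 0.93 [208.4, 186.6] 609 [0.537 0.244 0.067]
top dropper 0.56 [354.3, 162.9] 189 [ 0.587 -0.073  0.1  ]
top dropper 0.24 [287.7, 192.9] 10168 [0.521 0.067 0.1  ]
top tape 0.86 [385.1, 212.2] 787 [ 0.486 -0.146  0.048]
side filter_unit 0.93 [310.4, 240.4] 11198 [0.514 0.11  0.08 ]
side panel 0.67 [317.9, 227.8] 7457 [0.501 0.077 0.075]
side fastener 0.63 [324.7, 216.8] 1335 [0.487 0.058 0.09 ]
side slot 0.85 [327.8, 217.3] 1286 [0.481 0.058 0.088]
side sample_cup 0.86 [299.0, 309.9] 968 [0.528 0.251 0.067]
side dropper 0.67 [318.3, 226.9] 7525 [0.499 0.09  0.1  ]
side dropper 0.64 [281.3, 181.1] 299 [ 0.585 -0.024  0.1  ]
side tape 0.91 [333.8, 164.4] 955 [ 0.471 -0.12   0.048]
side tape 0.53 [318.9, 229.7] 7468 [0.499 0.065 0.048]
```

```bash
python3 - <<'E'
import cv2,numpy as np
a=cv2.imread('pics/top0.png')[90:290,170:430];b=cv2.imread('pics/side0.png')[130:330,190:450]
cv2.imwrite('pics/c0.png',np.vstack([cv2.resize(x,(780,600))[:,:] for x in (a,b)])[:, :] if 0 else cv2.resize(np.hstack([a,b]),(800,308),interpolation=cv2.INTER_CUBIC))
E
```

```text
(no output)
```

View pics/c0.png

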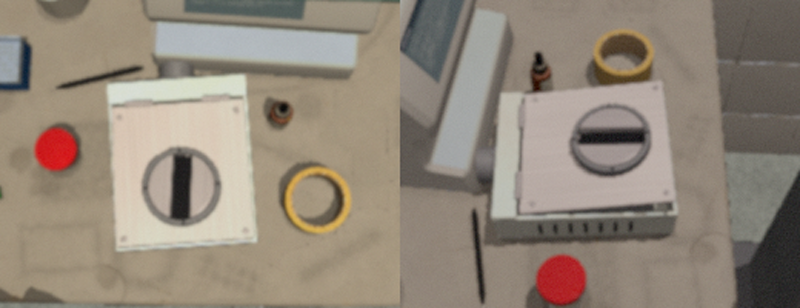

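Crop view: in the top view the slot is at about (287, 211), nearly along x. The unit is yawed about +0.06, the cup is on the left, and the dropper and tape are on the right, all clear of the slot. Next I'll move above the fastener, going inward (−y) first.

>>> play_rows([
  {"dy":-38,"turn":-0.115,"fingers":0},
  {"dy":-38,"turn":-0.115,"fingers":0},
  {"dy":-38,"turn":-0.115,"fingers":0},
  {"dy":-38,"turn":-0.115,"fingers":0},
  {"dy":-38,"dx":20,"turn":-0.115,"fingers":0},
  {"dy":-35,"dx":20,"turn":-0.115,"fingers":0},
  {"dy":-35,"dx":20,"turn":-0.115,"fingers":0},
  {"dy":-35,"dx":20,"turn":-0.115,"fingers":0},
  {"dy":-35,"dx":20,"turn":-0.115,"fingers":0},
  {"dy":-35,"dx":20,"turn":-0.115,"fingers":0},
  {"dy":-30,"dx":25,"fingers":0},
  {"dy":-25,"dx":25,"fingers":0},
  {"dx":25,"fingers":0},
  {"fingers":0},
  {"fingers":0},
], squeeze=40)

```text
invalid input at $.series[0]: expected keys fingers, dx, dy, dz, turn
```

>>> play_rows([
  {"fingers":0,"dx":0,"dy":-38,"dz":0,"turn":-0.115},
  {"fingers":0,"dx":0,"dy":-38,"dz":0,"turn":-0.115},
  {"fingers":0,"dx":0,"dy":-38,"dz":0,"turn":-0.115},
  {"fingers":0,"dx":0,"dy":-38,"dz":0,"turn":-0.115},
  {"fingers":0,"dx":20,"dy":-36,"dz":0,"turn":-0.115},
  {"fingers":0,"dx":20,"dy":-36,"dz":0,"turn":-0.115},
  {"fingers":0,"dx":20,"dy":-36,"dz":0,"turn":-0.115},
  {"fingers":0,"dx":20,"dy":-36,"dz":0,"turn":-0.115},
  {"fingers":0,"dx":20,"dy":-36,"dz":0,"turn":-0.115},
  {"fingers":0,"dx":20,"dy":-36,"dz":0,"turn":-0.115},
  {"fingers":0,"dx":25,"dy":-30,"dz":0,"turn":0},
  {"fingers":0,"dx":25,"dy":-30,"dz":0,"turn":0},
  {"fingers":0,"dx":25,"dy":0,"dz":0,"turn":0},
  {"fingers":0,"dx":0,"dy":0,"dz":0,"turn":0},
  {"fingers":0,"dx":0,"dy":0,"dz":0,"turn":0},
], squeeze=40)

```text
clock: 2.05
position: [0.4473, 0.0734, 0.2436]
ee_rot: [-0.0, 0.999, -0.043, 0.008]
contact_force: [0.4, -0.2, -0.7]
width: 0.043
```

```bash
cat > look.py <<'E'
from h import *
import sys
st=get_state(); im=get_image('wrist'); save(im,sys.argv[1]); z=float(sys.argv[2])
print(np.round(st['position'],4),np.round(st['ee_rot'],4),st['width'],np.round(np.array(im['hand_eye']),3).tolist())
for c,i in (('wrist',im),('top',get_image('top')),('side',get_image('side'))):
  r=masks_of(i,'slot')[:1]+masks_of(i,'fastener')[:1]
  for m in r: print(c,round(m['p'],2),m['xy'],m['region'].sum(),np.round(at_z(i,m['xy'],z,st),4))
# dark slot pixels inside fastener mask
g=cv2.cvtColor(im['pixels'],cv2.COLOR_RGB2GRAY)
for m in masks_of(im,'slot')[:1]:
  b=cv2.dilate(m['region'].astype(np.uint8),np.ones((5,5)))*(g<55).astype(np.uint8)
  n,l,s,_=cv2.connectedComponentsWithStats(b.astype(np.uint8)); k=1+s[1:,4].argmax()
  ys,xs=np.where(l==k); P=np.array([at_z(im,p,z,st)[:2] for p in zip(xs,ys)])
  R=cv2.minAreaRect((P*1000).astype(np.float32)); print('dark rect mm',R, 'mean',P.mean(0)); print(cv2.boxPoints(R).round(1).tolist())
E
python3 look.py w1.png 0.0885
```

```text
[0.4473 0.0734 0.2436] [-1.00e-04  9.99e-01 -4.30e-02  7.60e-03] 0.04296425028984009 [[1.0, -0.001, -0.0, 0.0], [0.001, 0.96, 0.28, -0.072], [0.0, -0.28, 0.96, -0.132], [0.0, 0.0, 0.0, 1.0]]
wrist 0.7 [366.2, 191.2] 9741 [0.4836 0.0679 0.0885]
wrist 0.56 [363.9, 191.4] 9613 [0.4817 0.0679 0.0885]
top 0.26 [315.7, 171.4] 2764 [0.5694 0.0088 0.0885]
side 0.86 [325.9, 218.7] 1370 [0.4846 0.0621 0.0885]
side 0.97 [325.1, 215.3] 1302 [0.4865 0.0537 0.0885]
dark rect mm ((481.77606201171875, 65.98359680175781), (88.11102294921875, 23.922178268432617), 1.0009891986846924) mean [0.48218846 0.06633905]
[[437.5, 77.19999694824219], [437.8999938964844, 53.29999923706055], [526.0, 54.79999923706055], [525.5999755859375, 78.69999694824219]]
```

View pics/w1.png

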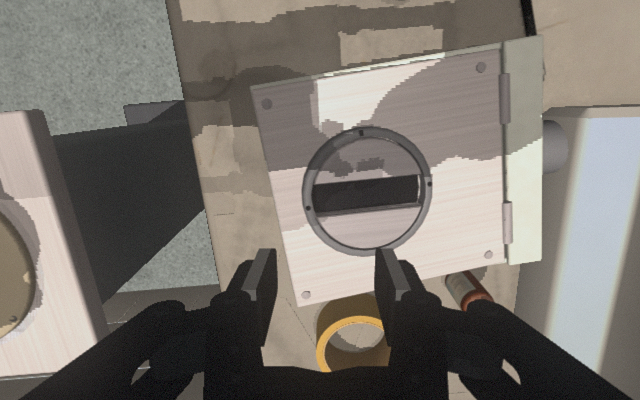

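The wrist picture shows the slot from about (313, 198) to (418, 190), the collar centred near (367, 191), and the fingers clear above the panel. I'll check the collar centre at its own height, and the heights against the fixed cameras.

```bash
python3 - <<'E'
from h import *
st=get_state(); im=get_image('wrist')
for z in(.0885,.1005): print(z,at_z(im,(367.5,191),z,st).round(4),at_z(im,(302.5,193),z,st).round(4),at_z(im,(433,188),z,st).round(4))
# unit edges: panel screws/corners
for p in [(503,38),(510,265),(543,36),(541,260)]: print(p,at_z(im,p,.072,st).round(4))
# side view slot dark centre triangulated with wrist
s=get_image('side'); o1,d1=ray(im,(367.5,191),st)
for m in masks_of(s,'fastener')[:1]:
  b=m['region'].astype(np.uint8); c=max(cv2.findContours(b,0,2)[0],key=len); e=cv2.fitEllipse(c); print(e)
  o2,d2=ray(s,e[0]); A=np.c_[d1,-d2]; t=np.linalg.lstsq(A,o2-o1,rcond=None)[0]; print(o1+d1*t[0],o2+d2*t[1])
E
```

```text
0.0885 [0.4841 0.0696 0.0885] [0.4296 0.0726 0.0885] [0.5391 0.0673 0.0885]
0.1005 [0.4827 0.0728 0.1005] [0.4304 0.0757 0.1005] [0.5354 0.0707 0.1005]
(503, 38) [0.5998 0.1811 0.072 ]
(510, 265) [ 0.6178 -0.0194  0.072 ]
(543, 36) [0.6317 0.18   0.072 ]
(541, 260) [ 0.6471 -0.0169  0.072 ]
((326.2095031738281, 218.08949279785156), (37.40614700317383, 44.30903244018555), 79.34412384033203)
[0.48151134 0.07541753 0.11022891] [0.48374346 0.07478093 0.11066171]
```

>>> play_rows([
  {"fingers":0,"dx":17,"dy":-1,"dz":-25,"turn":0.045},
  {"fingers":0,"dx":17,"dy":-1,"dz":-30,"turn":0.045},
  {"fingers":0,"dx":0,"dy":0,"dz":-25,"turn":0},
  {"fingers":0,"dx":0,"dy":0,"dz":-10,"turn":0},
  {"fingers":0,"dx":0,"dy":0,"dz":0,"turn":0},
])

```text
clock: 3.12
position: [0.4841, 0.073, 0.1532]
ee_rot: [-0.001, 1.0, 0.006, 0.013]
contact_force: [0.2, -0.6, 0.0]
width: 0.0432
```

```bash
python3 look.py w2.png 0.0885; python3 - <<'E'
from h import *
st=get_state();s=get_image('side'); save(s,'s2.png')
a=cv2.imread('pics/s2.png')[150:280,250:410]; cv2.imwrite('pics/s2c.png',cv2.resize(a,None,fx=4,fy=4,interpolation=2))
E
```

```text
[0.4841 0.073  0.1532] [-8.000e-04  9.999e-01  6.100e-03  1.260e-02] 0.04320370274667279 [[1.0, -0.001, -0.0, 0.0], [0.001, 0.96, 0.28, -0.072], [0.0, -0.28, 0.96, -0.132], [0.0, 0.0, 0.0, 1.0]]
wrist 0.6 [322.6, 227.3] 17701 [0.4843 0.0721 0.0885]
wrist 0.76 [319.0, 228.2] 17707 [0.4821 0.0715 0.0885]
side 0.56 [327.5, 220.7] 1225 [0.4811 0.0669 0.0885]
side 0.55 [326.6, 218.7] 1284 [0.4831 0.062  0.0885]
dark rect mm ((481.57525634765625, 50.568931579589844), (90.9866943359375, 53.115081787109375), 2.4101436138153076) mean [0.48084283 0.06513008]
[[435.0, 75.19999694824219], [437.20001220703125, 22.100000381469727], [528.0999755859375, 25.899999618530273], [525.9000244140625, 79.0]]
```

View pics/w2.png

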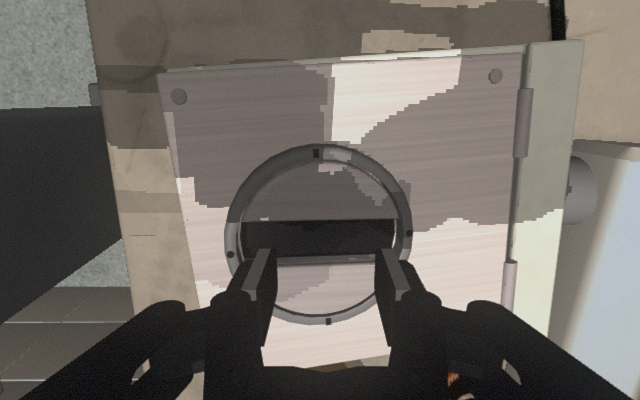

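View pics/s2c.png

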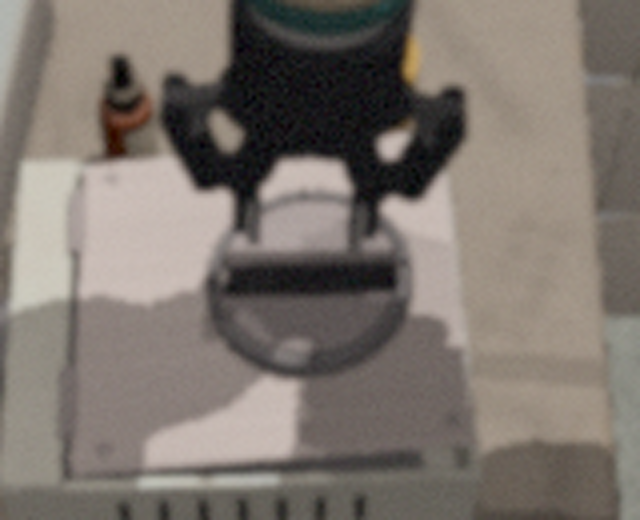

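Wrist: collar centre is at about (318, 235). The slot's top edge is at row 220, its lower edge at row 264, and it is parallel to the jaws. Side: the fingertips are open along the slot, still above the disc.

```bash
python3 - <<'E'
from h import *
st=get_state(); im=get_image('wrist')
g=cv2.cvtColor(im['pixels'],cv2.COLOR_RGB2GRAY)
for c in (285,320,355): print(c,list(zip(range(212,272,2),g[212:272:2,c])))
for z in(.094,.0975,.101,.104):
  f=lambda p:at_z(im,p,z,st)[:2].round(4)
  print(z,'c',f((318.5,234.5)),'L',f((225,232)),'R',f((412,230)),'T',f((315,144)),'B',f((322,325)),'slot',f((320,220)),f((320,264)))
H=np.array(im['hand_eye']); 
for p in [(-.0215,-.011,.0),(-.0215,-.011,.011),(.0215,-.011,.011)]:
  q=np.linalg.inv(H)@np.array([*p,1]); print(p,cv2.projectPoints(q[None,:3],np.zeros(3),np.zeros(3),K(im),np.array(im['dist']))[0].ravel())
E
```

```text
285 [(212, np.uint8(90)), (214, np.uint8(89)), (216, np.uint8(86)), (218, np.uint8(72)), (220, np.uint8(30)), (222, np.uint8(39)), (224, np.uint8(35)), (226, np.uint8(39)), (228, np.uint8(30)), (230, np.uint8(37)), (232, np.uint8(36)), (234, np.uint8(37)), (236, np.uint8(34)), (238, np.uint8(38)), (240, np.uint8(34)), (242, np.uint8(34)), (244, np.uint8(37)), (246, np.uint8(41)), (248, np.uint8(35)), (250, np.uint8(38)), (252, np.uint8(30)), (254, np.uint8(32)), (256, np.uint8(64)), (258, np.uint8(70)), (260, np.uint8(67)), (262, np.uint8(67)), (264, np.uint8(94)), (266, np.uint8(148)), (268, np.uint8(149)), (270, np.uint8(150))]
320 [(212, np.uint8(90)), (214, np.uint8(87)), (216, np.uint8(85)), (218, np.uint8(62)), (220, np.uint8(17)), (222, np.uint8(29)), (224, np.uint8(33)), (226, np.uint8(31)), (228, np.uint8(37)), (230, np.uint8(35)), (232, np.uint8(38)), (234, np.uint8(31)), (236, np.uint8(40)), (238, np.uint8(35)), (240, np.uint8(34)), (242, np.uint8(36)), (244, np.uint8(34)), (246, np.uint8(38)), (248, np.uint8(37)), (250, np.uint8(35)), (252, np.uint8(27)), (254, np.uint8(6
[... 805 characters left out ...]
int8(171))]
0.094 c [0.4835 0.0687] L [0.4293 0.0703] R [0.5386 0.0715] T [0.4813 0.1214] B [0.4861 0.0072] slot [0.4844 0.0777] [0.4846 0.0497]
0.0975 c [0.4835 0.0701] L [0.4302 0.0716] R [0.5376 0.0728] T [0.4813 0.1219] B [0.486  0.0097] slot [0.4843 0.0789] [0.4845 0.0514]
0.101 c [0.4834 0.0714] L [0.4311 0.073 ] R [0.5366 0.0741] T [0.4813 0.1223] B [0.486  0.0121] slot [0.4842 0.0801] [0.4844 0.0531]
0.104 c [0.4834 0.0726] L [0.4319 0.0741] R [0.5357 0.0753] T [0.4813 0.1227] B [0.4859 0.0143] slot [0.4842 0.0811] [0.4844 0.0546]
(-0.0215, -0.011, 0.0) [271.88192872 255.36857478]
(-0.0215, -0.011, 0.011) [275.54967266 244.62765136]
(0.0215, -0.011, 0.011) [374.17968384 244.57268416]
```

>>> play_rows([
  {"fingers":0,"dx":0,"dy":-6,"dz":-15,"turn":0.03},
  {"fingers":0,"dx":0,"dy":0,"dz":-15,"turn":0},
  {"fingers":0,"dx":0,"dy":0,"dz":0,"turn":0},
])

```text
clock: 3.97
position: [0.4865, 0.0671, 0.1268]
ee_rot: [-0.001, 1.0, 0.022, 0.018]
contact_force: [-1.5, 0.0, 0.2]
width: 0.0428
```

```bash
python3 look.py w3.png 0.0885|head -1;  python3 - <<'E'
import cv2
a=cv2.imread('pics/w3.png')[150:350,180:460]; cv2.imwrite('pics/w3c.png',cv2.resize(a,None,fx=2.8,fy=2.8,interpolation=2))
E
```

```text
[0.4865 0.0671 0.1268] [-0.001   0.9996  0.0222  0.0175] 0.042779727887462475 [[1.0, -0.001, -0.0, 0.0], [0.001, 0.96, 0.28, -0.072], [0.0, -0.28, 0.96, -0.132], [0.0, 0.0, 0.0, 1.0]]
```

View pics/w3c.png

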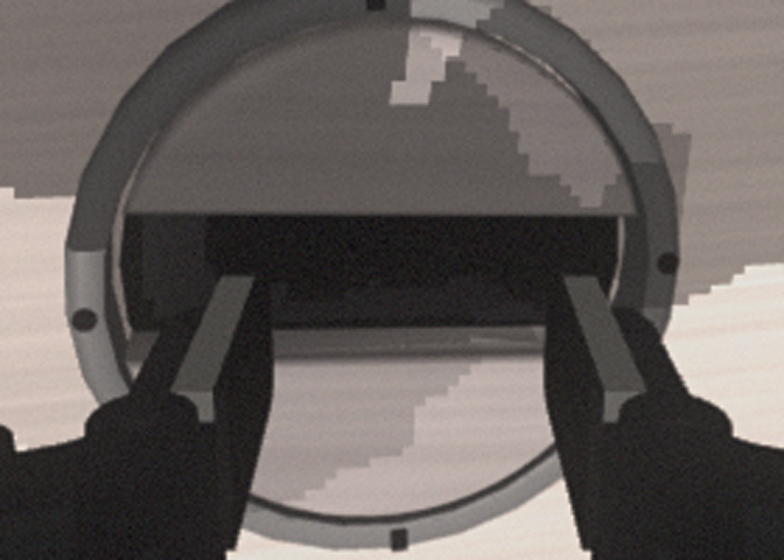

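The slot edges are now parallel to the jaws (crop rows 213 and 325), and both tips (crop row 275) line up between the slot walls. I'll go down into the slot.

>>> play_rows([
  {"fingers":0,"dx":-3,"dy":0,"dz":-12,"turn":0},
  {"fingers":0,"dx":-1,"dy":0,"dz":-10,"turn":0},
  {"fingers":0,"dx":0,"dy":0,"dz":-5,"turn":0},
])

```text
clock: 4.72
position: [0.4862, 0.0673, 0.1035]
ee_rot: [-0.001, 0.999, 0.022, 0.023]
contact_force: [0.5, -0.5, 1.0]
width: 0.0427
```

>>> play_rows([
  {"fingers":0,"dx":-4,"dy":0,"dz":-6,"turn":0},
  {"fingers":0,"dx":-3,"dy":0,"dz":-6,"turn":0},
])

```text
clock: 4.88
position: [0.483, 0.0671, 0.0926]
ee_rot: [-0.001, 0.999, 0.022, 0.027]
contact_force: [2.0, -0.8, 4.3]
width: 0.0425
```

```bash
python3 - <<'E'
from h import *
st=get_state();print(st['position'],st['contact_force'],st['moment'],st['ee_rot'],st['qpos'])
a,b=get_image('side'),get_image('wrist')
w=cv2.resize(b['pixels'][150:350,180:460],None,fx=1.43,fy=1.43,interpolation=2); s=cv2.resize(a['pixels'][170:260,270:395],(397,286),interpolation=2)
h=min(len(w),len(s)); cv2.imwrite('pics/m4.png',np.hstack([w[:h],s[:h]])[:,:,::-1])
E
```

```text
[0.48304268 0.06712001 0.09258675] [ 2.00506413 -0.83665153  4.33614592] [-0.08648005 -0.30964207 -0.08776988] [-5.84762089e-04  9.99379492e-01  2.23935518e-02  2.71812209e-02] [-0.0067372   0.25955951  1.95096264  0.00358015  0.87676154 -0.0537599 ]
```

View pics/m4.png

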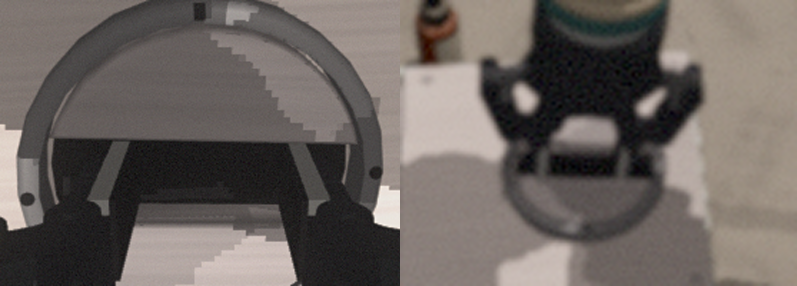

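The tips are inside the slot on both sides and just touch the floor (4 N). Next I press the panel down.

>>> play_rows([
  {"fingers":0,"dx":-2,"dy":0,"dz":-6,"turn":0},
  {"fingers":0,"dx":-2,"dy":0,"dz":-6,"turn":0},
  {"fingers":0,"dx":-2,"dy":0,"dz":-5,"turn":0},
])

```text
clock: 5.23
position: [0.4813, 0.067, 0.0834]
ee_rot: [-0.0, 0.999, 0.022, 0.032]
contact_force: [-10.0, -0.5, 59.7]
width: 0.0426
```

>>> play_rows([
  {"fingers":0,"dx":0,"dy":0,"dz":-1,"turn":-0.05},
  {"fingers":0,"dx":0,"dy":0,"dz":-1,"turn":-0.08},
])

```text
clock: 5.4
position: [0.4817, 0.066, 0.0867]
ee_rot: [0.003, 0.998, -0.044, 0.034]
contact_force: [0.4, -2.4, 3.8]
width: 0.0425
```

>>> play_rows([
  {"fingers":0,"dx":0,"dy":1,"dz":-5,"turn":-0.02},
  {"fingers":0,"dx":0,"dy":0,"dz":-3,"turn":-0.08},
  {"fingers":0,"dx":0,"dy":0,"dz":-3,"turn":-0.08},
])

```text
clock: 5.65
position: [0.4818, 0.0657, 0.0849]
ee_rot: [0.007, 0.99, -0.137, 0.035]
contact_force: [-5.2, 0.0, 26.0]
width: 0.0428
```

```bash
python3 - <<'E'
from h import *
st=get_state();print(st['position'],st['contact_force'],st['moment'],st['ee_rot'],st['qpos'])
E
```

```text
[0.48175165 0.06573068 0.0849268 ] [-5.15841815e+00  2.33978492e-02  2.60416234e+01] [0.159336   1.36815445 0.06450734] [ 0.00738836  0.98997246 -0.13667862  0.03491278] [ 0.01063567  0.26419378  1.97075865 -0.03342424  0.84000245  0.30650808]
```

>>> play_rows([
  {"fingers":0,"dx":0,"dy":0.5,"dz":-3,"turn":-0.1},
  {"fingers":0,"dx":0,"dy":0.5,"dz":-3,"turn":-0.1},
  {"fingers":0,"dx":0,"dy":0.5,"dz":-3,"turn":-0.1},
  {"fingers":0,"dx":0,"dy":0.5,"dz":-3,"turn":-0.1},
])

```text
clock: 5.98
position: [0.4814, 0.0656, 0.0852]
ee_rot: [0.017, 0.94, -0.338, 0.036]
contact_force: [-5.6, -2.5, 24.4]
width: 0.0432
```

```bash
cat > s.py <<'E'
from h import *
st=get_state();R=R_of(st['ee_rot']);print(st['position'].round(4),st['contact_force'].round(1),st['moment'].round(2),'theta',np.arctan2(R[1,0],R[0,0]).round(3),'z',R[:,2].round(3),st['qpos'].round(3))
E
python3 s.py
```

```text
[0.4814 0.0656 0.0852] [-5.6 -2.5 24.4] [-0.17  1.17  0.04] theta -0.691 z [ 0.055 -0.055 -0.997] [ 0.034  0.271  1.959 -0.076  0.859  0.773]
```

```bash
python3 - <<'E'
from h import *
a,b=get_image('side'),get_image('wrist')
w=cv2.resize(b['pixels'][150:350,180:460],None,fx=1.43,fy=1.43,interpolation=2); s=cv2.resize(a['pixels'][170:260,270:395],(397,286),interpolation=2)
h=min(len(w),len(s)); cv2.imwrite('pics/m5.png',np.hstack([w[:h],s[:h]])[:,:,::-1])
E
python3 s.py
```

```text
[0.4817 0.0659 0.0852] [-4.9 -0.8 25.5] [-0.05  1.07  0.02] theta -0.688 z [ 0.056 -0.055 -0.997] [ 0.034  0.271  1.959 -0.075  0.858  0.77 ]
```

View pics/m5.png

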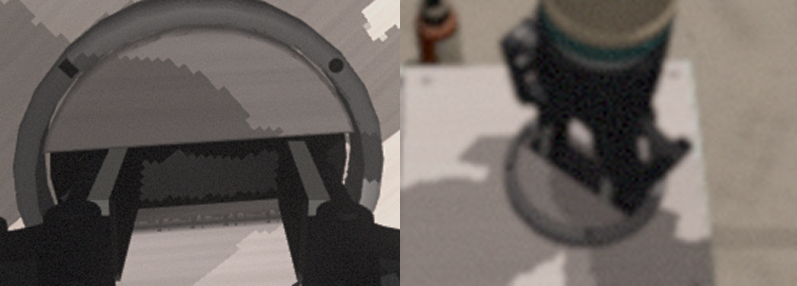

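The fastener is turning with the tips, trailing by the slot's play of about 0.05. The tips are still seated. I'll keep turning.

>>> play_rows([
  {"fingers":0,"dx":0,"dy":1,"dz":-4,"turn":-0.1},
  {"fingers":0,"dx":0,"dy":1,"dz":-4,"turn":-0.1},
  {"fingers":0,"dx":0,"dy":1,"dz":-4,"turn":-0.1},
  {"fingers":0,"dx":0,"dy":1,"dz":-4,"turn":-0.1},
])

```text
clock: 6.42
position: [0.4816, 0.0658, 0.0852]
ee_rot: [0.027, 0.851, -0.523, 0.036]
contact_force: [-6.6, -3.4, 32.7]
width: 0.0426
```

```bash
python3 s.py
```

```text
[0.4816 0.0658 0.0852] [-6.6 -3.4 32.7] [-0.32  1.45  0.01] theta -1.101 z [ 0.034 -0.083 -0.996] [ 0.055  0.284  1.94  -0.11   0.891  1.224]
```

>>> play_rows([
  {"fingers":0,"dx":0,"dy":1,"dz":-4,"turn":-0.1},
  {"fingers":0,"dx":0,"dy":1,"dz":-4,"turn":-0.1},
  {"fingers":0,"dx":0,"dy":1,"dz":-4,"turn":-0.1},
  {"fingers":0,"dx":0,"dy":1,"dz":-4,"turn":-0.1},
])

```text
clock: 6.75
position: [0.4809, 0.0656, 0.0856]
ee_rot: [0.037, 0.724, -0.688, 0.035]
contact_force: [-8.2, -3.2, 31.4]
width: 0.0423
```

```bash
python3 s.py
```

```text
[0.4809 0.0656 0.0856] [-8.2 -3.2 31.4] [-0.26  1.34  0.04] theta -1.519 z [ 0.    -0.101 -0.995] [ 0.066  0.3    1.915 -0.126  0.937  1.66 ]
```

>>> play_rows([
  {"fingers":0,"dx":0,"dy":1,"dz":-3,"turn":-0.1},
  {"fingers":0,"dx":0,"dy":1,"dz":-3,"turn":-0.1},
  {"fingers":0,"dx":0,"dy":1,"dz":-3,"turn":-0.1},
])

```text
clock: 7.0
position: [0.4799, 0.0658, 0.0861]
ee_rot: [-0.045, -0.629, 0.775, -0.035]
contact_force: [-7.5, 7.8, 24.3]
width: 0.0431
```

```bash
python3 s.py
```

```text
[0.4799 0.0658 0.0861] [-7.5  7.8 24.3] [ 2.82  1.46 12.54] theta -1.777 z [-0.026 -0.112 -0.993] [ 0.073  0.311  1.896 -0.133  0.973  1.927]
```

The 12.5 N m moment means the fastener is on its stop. I'll ease the twist off and lift out.

>>> play_rows([
  {"fingers":0,"dx":0,"dy":0,"dz":-2,"turn":0.1},
  {"fingers":0,"dx":0,"dy":0,"dz":-1,"turn":0.1},
])

```text
clock: 7.17
position: [0.4804, 0.0664, 0.0872]
ee_rot: [0.043, 0.712, -0.699, 0.042]
contact_force: [1.9, -2.1, 5.1]
width: 0.0428
```

```bash
python3 s.py
```

```text
[0.4804 0.0664 0.0872] [ 1.9 -2.1  5.1] [-0.12 -0.37  0.01] theta -1.552 z [ 0.001 -0.12  -0.993] [ 0.081  0.3    1.912 -0.148  0.944  1.721]
```

>>> play_rows([
  {"fingers":0,"dx":0,"dy":0,"dz":8,"turn":0},
  {"fingers":0,"dx":0,"dy":0,"dz":15,"turn":0},
  {"fingers":0,"dx":0,"dy":0,"dz":30,"turn":0},
  {"fingers":0,"dx":0,"dy":0,"dz":38,"turn":0},
  {"fingers":0,"dx":0,"dy":0,"dz":38,"turn":0},
  {"fingers":0,"dx":-30,"dy":0,"dz":20,"turn":0},
  {"fingers":0,"dx":-35,"dy":0,"dz":0,"turn":0},
  {"fingers":0,"dx":-35,"dy":0,"dz":0,"turn":0},
  {"fingers":0,"dx":0,"dy":0,"dz":0,"turn":0},
])

```text
clock: 7.92
position: [0.3675, 0.0673, 0.2424]
ee_rot: [0.049, 0.706, -0.706, 0.034]
contact_force: [-0.7, -0.4, -0.6]
width: 0.0426
```

```bash
python3 s.py; python3 - <<'E'
from h import *
a,b,t=get_image('side'),get_image('wrist'),get_image('top')
for n,z,o in [('sample_cup',.067,[.537,.244]),('dropper',.1,[.587,-.073]),('tape',.048,[.486,-.146])]:
  for m in masks_of(t,n)[:1]: print(n,m['p'],at_z(t,m['xy'],z)[:2]-o)
s=cv2.resize(a['pixels'][150:350,230:430],(400,400),interpolation=2); w=cv2.resize(b['pixels'],(640,400))[:,120:520]
cv2.imwrite('pics/m6.png',np.hstack([w,s])[:,:,::-1])
E
```

```text
[0.3675 0.0673 0.2424] [-0.7 -0.4 -0.6] [0.03 0.05 0.01] theta -1.569 z [-0.021 -0.117 -0.993] [ 0.103 -0.007  1.855 -0.118  1.329  1.704]
sample_cup 0.8 [ 0.0052528 -0.0024345]
dropper 0.79 [-0.00071348 -0.00033279]
tape 0.65 [-0.01461032 -0.00810268]
```

View pics/m6.png

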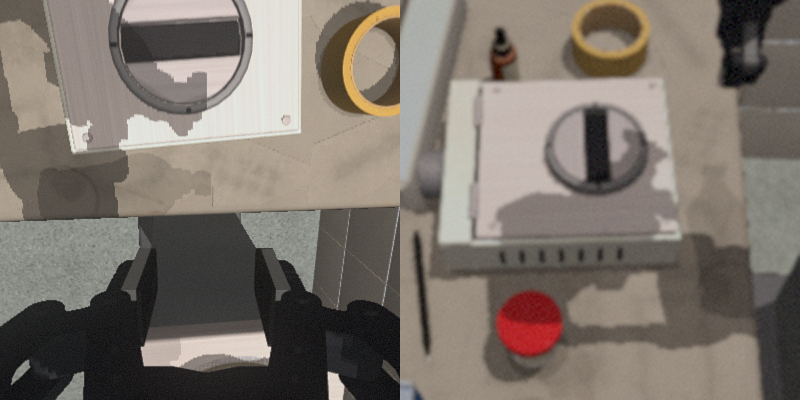

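The slot is now crosswise and the panel looks flush. One numeric check of slot angle against the front edge, and of the tape in the side view.

```bash
python3 - <<'E'
from h import *
st=get_state(); im=get_image('wrist'); s=get_image('side')
for m in masks_of(s,'tape')[:1]: print('tape side',m['p'],at_z(s,m['xy'],.048)[:2]-[.471,-.12],m['region'].sum())
def ang(p,q,z): 
    a,b=at_z(im,p,z,st),at_z(im,q,z,st); return np.arctan2(*(a-b)[:2])  # from y axis
g=cv2.cvtColor(im['pixels'],cv2.COLOR_RGB2GRAY).astype(int)
cols=np.arange(255,346,3)
up=[];lo=[];fr=[]
for c in cols:
    d=np.abs(np.diff(g[5:38,c])); up.append(5+d.argmax()); d=np.diff(g[45:75,c]); lo.append(45+d.argmax())
for n,e,z in(('up',up,.087),('lo',lo,.075)):
    e=np.array(e); k=np.abs(e-np.median(e))<8; f=np.polyfit(cols[k],e[k],1); print(n,e.tolist(),ang((250,np.polyval(f,250)),(350,np.polyval(f,350)),z))
print('front',ang((75+120,152),(300+120,131),.072))
E
```

```text
tape side 0.8 [-3.42571135e-03  2.40801419e-06] 1129
up [30, 30, 28, 28, 28, 28, 28, 29, 28, 28, 27, 28, 31, 31, 26, 26, 26, 26, 30, 30, 30, 26, 29, 29, 29, 29, 24, 28, 28, 28, 28] -0.0301622824590686
lo [70, 70, 69, 69, 69, 69, 69, 68, 68, 68, 69, 68, 68, 67, 67, 67, 68, 67, 67, 66, 66, 66, 65, 65, 65, 65, 65, 65, 65, 65, 63] -0.06964627105378048
front -0.07920873654290164
```

```bash
python3 -c "
from rig import *
print(sign_off())"
```

```text
the job is handed in; nothing more can be done
None
```

The panel is shut and the fastener is turned clockwise to its stop. I handed the job in at about 8 s of the 45 s allowed, and the sign-off gives no verdict.

**What I did:** I set the part-open fingertips in the slot and pressed the panel shut. The push peaked at about 60 N, then stayed mostly at 24–33 N. I turned until the wrist moment jumped to about 12.5 N m, which is the stop. Then I eased the twist off, lifted straight out and backed away.

**Last checks:**
- **Fastener:** the cleaner slot edge is within about 0.01 rad of parallel to the panel's front edge. The noisier edge reads about 0.05 rad; both are inside the 0.17 rad allowed.
- **Panel:** it looks flush in the side picture with nothing touching it. I judged this by eye and did not measure the angle.
- **Bystanders:** the cup reads within about 6 mm of its start and the dropper within 1 mm.
- **Tape roll:** the two cameras disagree. The side view puts it 3 mm from its start and the top view 17 mm. I put the larger figure down to the arm partly hiding the roll, as the arm never went near it. Both are under the 30 mm limit.

**Fault seen:** the tool tilted by about 0.12 rad during the moves. It did not get in the way.

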